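# Set microscope objectives out in their rack by length

## Task

The microscope's four objectives have been cleaned and stand about on the bench mat: put them away in the objective rack, one in each seat, lens up, in order of length from the shortest in the seat by the green end cap to the longest in the seat by the black end cap, so that they go back into the nosepiece in the right order. They are optics: keep them upright, set each one down gently so it stands flat in its cup, and do not knock any over or drop it. Leave the amber bottle and the eyepiece where they stand.

Things in the scene. Friction and masses are not known exactly. Their poses are not given: they have to be found in the camera images.
- obj_red_center (a point): shortest of four loose microscope objectives, red band: grey metal, 40 mm tall, upright on the 2 mm bench mat, lens up. Brass foot 25 mm wide, 5 high; straight barrel 30 mm in diameter from 5 to 28 mm above the foot; then a taper to a 22.4 mm lens face. Red band round the barrel's top and on the taper, seen from above. Point on the axis, half-way up (20 mm above the foot); z up. 90 g
- obj_yellow_center (a point): second shortest of four loose microscope objectives, yellow band: grey metal, 48 mm tall, upright on the 2 mm bench mat, lens up. Brass foot 25 mm wide, 5 high; straight barrel 30 mm in diameter from 5 to 36 mm above the foot; then a taper to a 19.6 mm lens face. Yellow band round the barrel's top and on the taper, seen from above. Point on the axis, half-way up (24 mm above the foot); z up. 110 g
- obj_blue_center (a point): second longest of four loose microscope objectives, blue band: grey metal, 56 mm tall, upright on the 2 mm bench mat, lens up. Brass foot 25 mm wide, 5 high; straight barrel 30 mm in diameter from 5 to 44 mm above the foot; then a taper to a 16 mm lens face. Blue band round the barrel's top and on the taper, seen from above. Point on the axis, half-way up (28 mm above the foot); z up. 140 g
- obj_white_center (a point): longest of four loose microscope objectives, white band: grey metal, 64 mm tall, upright on the 2 mm bench mat, lens up. Brass foot 25 mm wide, 5 high; straight barrel 30 mm in diameter from 5 to 52 mm above the foot; then a taper to a 12.4 mm lens face. White band round the barrel's top and on the taper, seen from above. Point on the axis, half-way up (32 mm above the foot); z up. 170 g
- seat_1_floor (a point): the seat next to the rack's GREEN end cap: one of four equal black cups in a row, 58 mm apart, on a fixed aluminium bar (254 x 60 mm) lying at any angle. Point: middle of the cup's flat grey floor, 14 mm above the work surface (z = 0); cup 42 mm wide inside, lip 3 mm above its floor, 4 mm thick. x along the row from green cap to black cap, z up
- seat_2_floor (a point): the second seat from the green end cap: one of four equal black cups in a row, 58 mm apart, on a fixed aluminium bar (254 x 60 mm) lying at any angle. Point: middle of the cup's flat grey floor, 14 mm above the work surface (z = 0); cup 42 mm wide inside, lip 3 mm above its floor, 4 mm thick. x along the row from green cap to black cap, z up
- seat_3_floor (a point): the third seat from the green end cap: one of four equal black cups in a row, 58 mm apart, on a fixed aluminium bar (254 x 60 mm) lying at any angle. Point: middle of the cup's flat grey floor, 14 mm above the work surface (z = 0); cup 42 mm wide inside, lip 3 mm above its floor, 4 mm thick. x along the row from green cap to black cap, z up
- seat_4_floor (a point): the seat next to the rack's BLACK end cap, farthest from the green one: one of four equal black cups in a row, 58 mm apart, on a fixed aluminium bar (254 x 60 mm) lying at any angle. Point: middle of the cup's flat grey floor, 14 mm above the work surface (z = 0); cup 42 mm wide inside, lip 3 mm above its floor, 4 mm thick. x along the row from green cap to black cap, z up
- oil_bottle_center (a point): bystander: small amber bottle with red screw cap and white label, 34 mm in diameter, 58 mm tall, upright and loose on the mat; point on its axis half-way up. Not to be disturbed
- eyepiece_center (a point): bystander: microscope eyepiece, a black cylinder with a bluish lens on top and a steel tube below, no coloured band, 38 mm in diameter, 50 mm tall, upright and loose on the mat; point on its axis half-way up. Not to be disturbed
Not all that is in view belongs to the job. Leave any pink look-alike of the part that bears obj_blue_center alone.

How it is judged (in metres and radians):
At the end, for the whole second after the job is handed in: From the green end cap, the red, yellow, blue and white banded objectives stand in seats 1 to 4: each within 10 mm of its seat's centre, on the cup floor (height -4 to +3 mm), upright within 0.1 rad, released and at rest (under 0.02 m/s) (horizontal distance between obj_red_center and seat_1_floor below 0.01 m and z of obj_red_center in the frame of seat_1_floor between 0.016 and 0.023 m and angle between each of obj_red_center, obj_yellow_center, obj_blue_center, obj_white_center's own z axis and vertical below 0.1 rad and linear speed of each of obj_red, obj_yellow, obj_blue, obj_white below 0.02 m/s and contact force between each of obj_red, obj_yellow, obj_blue, obj_white and the fingers below 0.05 N and horizontal distance between obj_yellow_center and seat_2_floor below 0.01 m and z of obj_yellow_center in the frame of seat_2_floor between 0.02 and 0.027 m and horizontal distance between obj_blue_center and seat_3_floor below 0.01 m and z of obj_blue_center in the frame of seat_3_floor between 0.024 and 0.031 m and horizontal distance between obj_white_center and seat_4_floor below 0.01 m and z of obj_white_center in the frame of seat_4_floor between 0.028 and 0.035 m); the robot touches nothing.
It fails at once if an objective is knocked or tipped over (leans more than 30 degrees) (angle between any of obj_red_center, obj_yellow_center, obj_blue_center, obj_white_center's own z axis and vertical above 0.52 rad).
It fails at once if an objective is dropped (falls free of the fingers faster than 0.5 m/s, some 13 mm) ((linear speed of obj_red above 0.5 m/s and contact force between obj_red and the fingers below 0.05 N) or (linear speed of obj_yellow above 0.5 m/s and contact force between obj_yellow and the fingers below 0.05 N) or (linear speed of obj_blue above 0.5 m/s and contact force between obj_blue and the fingers below 0.05 N) or (linear speed of obj_white above 0.5 m/s and contact force between obj_white and the fingers below 0.05 N)).
It fails at once if the amber bottle is disturbed (moved more than 20 mm or leaning more than 17 degrees) (distance of oil_bottle_center from where it was at the start of the episode above 0.02 m or angle between oil_bottle_center's own z axis and vertical above 0.3 rad).
It fails at once if the eyepiece is disturbed (moved more than 20 mm or leaning more than 17 degrees) (distance of eyepiece_center from where it was at the start of the episode above 0.02 m or angle between eyepiece_center's own z axis and vertical above 0.3 rad).
It also fails if it takes over 90 s, if anything falls off the work surface, if the arm or the gripper's body presses on something with over 40 N, if the wrist force passes 120 N, or if a joint passes its speed limit or range.

## Robot

A 6-joint arm with a two-finger parallel gripper is mounted at the origin on the work surface. World frame = base frame: x ahead of the robot, y to its left, z up, the work surface at z = 0. Lengths are in mm, angles in degrees, forces in N, time in s.
With the tool pointing down it reaches from about 325 to 925 mm from the base axis. Payload 3.1 kg.
Tool frame: the origin (TCP) lies at the very end of the fingers, on their centre line; the grasp point (between the pads) lies grasp_offset behind it (grasp_offset is the distance from the TCP to the grasp point, in mm); z points along the fingers, x is the direction in which the jaws open and shut, and the axes are right-handed (so a half turn about z gives the same grasp; the last joint's range is limited). The gripper opens to 85 mm and grips with 20 to 120 N. Pads are 22 mm wide; open, the fingers measure 114 mm over their backs; the gripper's body (76 mm by 85 mm) begins 54 mm behind the grasp point. The pads swing forward as they close: fully open they stand 13 mm farther back than shut.
Start: joints at [67.827, 12.427, 92.441, -0, 75.132, -6.429], TCP at [169.577, 601.567, 231.3] pointing down, gripper open.
Joint ranges: [-157.48, 157.48], [-44.54, 120.13], [17.64, 146.25], [-64.5, 244.5], [7.68, 150.69], [-147.95, 147.95]. Speed limits (degrees/s): [159.86, 159.86, 180, 180, 180, 180].

## Interface

Orientations are given as [roll, pitch, yaw] about the fixed x, y, z axes, in that order (R = Rz(yaw) Ry(pitch) Rx(roll)).
In Python, from station import * gives the robot as it stands. Calls block until the motion is done:
- goto(position, orientation): joint-space move of the TCP to a pose.
- move_l(position, attitude=None, speed=150): straight line of the TCP; attitude=None keeps the orientation; speed is the mean speed in mm/s.
- move_j(angles): joint-space move.
- grip(opening, squeeze=None): finger opening in mm; squeeze is the grip in N (None keeps the last); returns when the fingers have stopped.
- wait(seconds).
- solve_ik(position, orientation): joint angles nearest the present ones, or None.
- get_obs(): the state.
- get_image(name): name is "scene" or "top" or "wrist"; returns the picture (480x640x3 uint8, red, green, blue); there is no depth.
- get_calibration(name): a dict with "fx", "fy", "cx", "cy" (pixels), "R" (3x3) and "t" (3): a world point X has camera coordinates R X + t; the wrist camera has in their place "mount" (4x4, takes a point from camera to tool coordinates, whose origin is the TCP and whose axes are the tool frame's). Camera axes: x right, y down, z forward; pixel columns grow to the right and rows downward; lengths in mm; the calibration is good to about 2 mm. A picture is of the moment at which its call begins: read the wrist's pose just before it. get_calibration takes no time and is no camera call.
A pose or a line that the arm cannot do raises Unreachable and nothing moves.
- sign_off(): hands the job in, once; it reports no verdict.
Trained networks look in the newest picture that a camera, given by its name, has taken for a name from the list of things; names that differ only in an ending like _2 or _b are one class to them, and where a whole thing is asked for, a point or a joint stands for the part that bears it (a point fixed in the world has none). Each returns a list of dicts, best first, with "score" (0 to 1); they miss things now and then, are a little off and sometimes report something else, mostly with a low value. They report only what shows in the picture. A call takes as long as a camera call. They do not tell look-alikes from the thing itself.
- spot_in(name, camera): "extent" ([centre column, centre row, width, height] in pixels, round what is visible of it).
- regions_of(name, camera): "region" (480x640 bool, what is visible of it) and "extent" ([centre column, centre row, width, height] in pixels, round what is visible of it).
The state is a dict: "t": time; "joint_pos": joint angles; "qvel": joint speeds; "effort": joint torques, N m; "tcp_pos": TCP position; "ee_rot": TCP orientation; "wrist_force": force on the tool from outside, world axes, zero at the start; "moment": the same for the moment, N m; "grip_width": finger opening in mm.
Only numpy, scipy, OpenCV 4.12 (cv2) and the standard library are available. Lean on these libraries where they do the work, as an engineer would, in place of code of your own. Each camera call takes 0.05 s, during which the arm holds its last target.

## Working session

There is one attempt and no reset: what is moved stays moved. The work goes in short steps, each a Python script; the robot and the scene stay as the last script left them, time stands still between calls to the robot, and variables do not carry over. Pictures are saved under pics/ and viewed, and the job is handed in when it is done.

```bash
mkdir -p pics; ls
python3 - <<'E'
from station import *
import cv2
o=get_obs();print(o)
for n in("top","scene","wrist"):
    im=get_image(n);cv2.imwrite(f"pics/a_{n}.png",im[:,:,::-1]);print(n,get_calibration(n))
import station
print([x for x in dir(station) if x[0]!='_'])
try: print(grasp_offset)
except Exception as e: print(e)
E
```

```text
pics
{'t': 0.0, 'joint_pos': array([ 6.78247235e+01,  1.24760678e+01,  9.25287443e+01,  9.54008598e-04,
        7.51318826e+01, -6.42742481e+00]), 'qvel': array([-0.0122992 , -0.04653242,  0.05604677, -0.04605128,  0.04395585,
        0.00506076]), 'effort': array([-1.40304448e-03, -3.96836579e+01, -3.03860486e+01, -2.55755003e-04,
        9.61637852e-03,  1.82234822e-05]), 'tcp_pos': array([169.28036792, 600.79339401, 229.97331683]), 'ee_rot': array([-1.79983782e+02,  1.35732407e-01,  7.42519217e+01]), 'wrist_force': array([-0.30431901, -0.00232981, -0.41200801]), 'moment': array([ 0.02498995, -0.01256812,  0.01328227]), 'grip_width': 85.15338761738273}
top {'fx': 478.32963401356056, 'fy': 478.32963401356056, 'cx': 326.2494045637625, 'cy': 237.172298984413, 'R': array([[-0.01362707, -0.9998952 , -0.00488802],
       [-0.99704351,  0.01395758, -0.07556073],
       [ 0.07562104,  0.0038439 , -0.99712922]]), 't': array([ -3.12427074, 526.25408254, 807.71121067])}
scene {'fx': 563.0791739452466, 'fy': 563.0791739452466, 'cx': 318.63453592423366, 'cy': 243.26231067542818, 'R': array([[ 0.67669723,  0.73601177, -0.01917099],
       [ 0.50161733, -0.47993981, -0.71974845],
       [-0.53894426,  0.47743528, -0.6939702 ]]), 't': array([-372.49538143, -209.27405902, 1219.58672427])}
wrist {'fx': 417.00583219334317, 'fy': 417.00583219334317, 'cx': 321.97287041096257, 'cy': 244.1065386944753, 'mount': array([[ 9.99999336e-01,  1.13554119e-03,  1.97021262e-04,
         3.95664411e-01],
       [-1.14718677e-03,  9.64325108e-01,  2.64718283e-01,
        -6.59924481e+01],
       [ 1.10605964e-04, -2.64718334e-01,  9.64325770e-01,
        -1.43320363e+02],
       [ 0.00000000e+00,  0.00000000e+00,  0.00000000e+00,
         1.00000000e+00]])}
['Unreachable', 'get_calibration', 'get_image', 'get_obs', 'goto', 'grasp_offset', 'grip', 'move_j', 'move_l', 'regions_of', 'sign_off', 'solve_ik', 'spot_in', 'wait']
18.700000000000003
```

View pics/a_top.png

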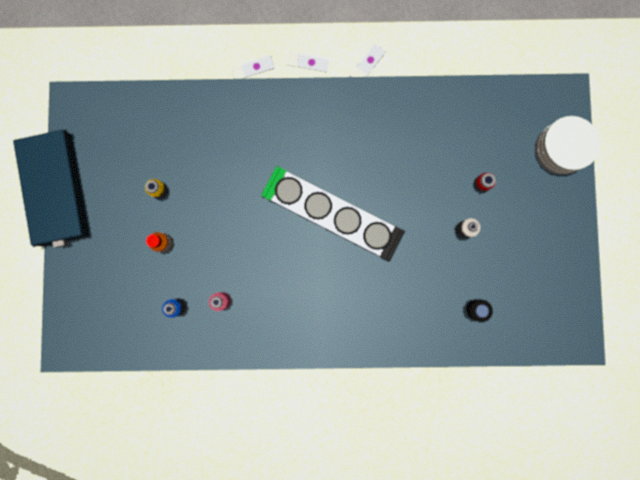

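View pics/a_scene.png

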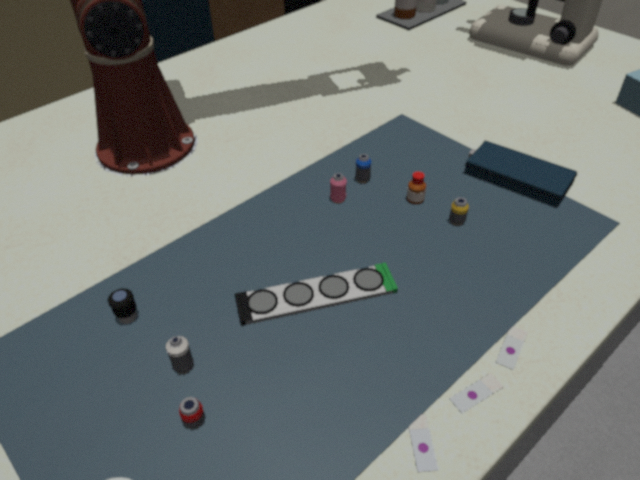

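View pics/a_wrist.png

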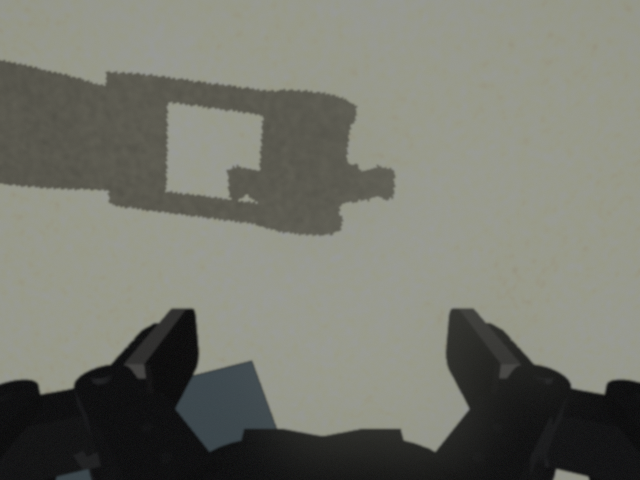

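Top view: yellow (155,188), bottle (157,241), blue (172,308), pink look-alike (219,302), red (486,181), white (470,228), eyepiece (480,311). The rack runs from the green cap (275,184) to the black cap (392,244). The wrist view shows only bench and shadow. Next I'll localise these numerically with both fixed cameras.

```bash
cat > h.py <<'E'
from station import *
import numpy as np, cv2
from scipy.optimize import least_squares
from scipy.spatial.transform import Rotation as Ro
H=dict(red=40,yellow=48,blue=56,white=64); F=dict(red=22.4,yellow=19.6,blue=16,white=12.4)
def proj(c,X):
    X=np.atleast_2d(X); p=X@np.array(c["R"]).T+np.array(c["t"])
    return np.c_[c["fx"]*p[:,0]/p[:,2]+c["cx"],c["fy"]*p[:,1]/p[:,2]+c["cy"]]
def wristcal(o):
    c=dict(get_calibration("wrist")); T=np.eye(4); T[:3,:3]=Ro.from_euler('xyz',o["ee_rot"],degrees=True).as_matrix(); T[:3,3]=o["tcp_pos"]
    W=np.linalg.inv(T@c["mount"]); c["R"]=W[:3,:3]; c["t"]=W[:3,3]; return c
def model(prof,z0):
    a=np.linspace(0,2*np.pi,48,endpoint=False)
    return np.vstack([np.c_[r*np.cos(a),r*np.sin(a),np.full(48,z0+z)] for r,z in prof])
def prof(n):
    h=H[n]; return [(12.5,0),(12.5,5),(15,5),(15,h-12),(F[n]/2,h)]
def cent(c,M,xy):
    h=cv2.convexHull(proj(c,M+[xy[0],xy[1],0]).astype(np.float32)); m=cv2.moments(h); x,y,w,hh=cv2.boundingRect(h)
    return np.array([m["m10"]/m["m00"],m["m01"]/m["m00"]])
def locate(c,M,uv,g):
    return least_squares(lambda p:cent(c,M,p)-uv,g,diff_step=1e-3).x
def ray(c,uv,z):
    d=np.array(c["R"]).T@[(uv[0]-c["cx"])/c["fx"],(uv[1]-c["cy"])/c["fy"],1]; o=-np.array(c["R"]).T@np.array(c["t"])
    return (o+d*(z-o[2])/d[2])[:2]
E
python3 - <<'E'
from h import *
P={n:prof(n) for n in H}; P["oil_bottle"]=[(17,0),(17,40),(9,58)]; P["eyepiece"]=[(16,0),(19,15),(19,50)]
for cam in("top","scene"):
    im=get_image(cam); c=get_calibration(cam)
    for n in P:
        name=("obj_"+n if n in H else n)+"_center"
        for r in regions_of(name,cam)[:2]:
            ys,xs=np.nonzero(r["region"]); uv=np.array([xs.mean(),ys.mean()])
            xy=locate(c,model(P[n],2),uv,ray(c,uv,25))
            print(cam,n,round(r["score"],2),uv.round(1),len(xs),xy.round(1))
    for i in range(1,5):
        print(cam,i,[(round(s["score"],2),np.round(s["extent"],1),ray(c,s["extent"][:2],14).round(1)) for s in spot_in(f"seat_{i}_floor",cam)[:5]])
im=get_image("top");cv2.imwrite("pics/b.png",cv2.resize(im[150:275,245:420,::-1],None,fx=4,fy=4,interpolation=cv2.INTER_CUBIC))
E
```

```text
top red 0.67 [484.8 182.1] 306 [ 618.5 -287.9]
top yellow 0.68 [156.5 188.2] 317 [615.4 283.5]
top blue 0.89 [174.4 307.7] 374 [409.2 248.7]
top blue 0.68 [220.4 301.3] 302 [419.  170.5]
top white 0.93 [467.2 228.5] 405 [ 536.6 -250.6]
top oil_bottle 0.78 [159.9 242.2] 434 [521.2 276.3]
top eyepiece 0.74 [479.4 310.5] 450 [ 398.2 -265.3]
top eyepiece 0.5 [160.1 242.3] 410 [520.3 272.2]
top 1 [(0.57, array([292.5, 189.8,  29.8,  27.9]), array([610.9,  47.8])), (0.17, array([479.5, 311.3,  28. ,  22. ]), array([ 395.1, -272.1]))]
top 2 [(0.63, array([316. , 207.4,  29.2,  30.3]), array([579.1,   6.9]))]
top 3 [(0.59, array([348.9, 222.4,  28.4,  31.9]), array([551.9, -50.3])), (0.29, array([160.7, 241.8,  29.4,  20.4]), array([522.6, 278.5]))]
top 4 [(0.68, array([379.4, 236.4,  28.5,  26.2]), array([ 526.7, -103. ]))]
scene red 0.97 [191.5 413.4] 661 [ 616.7 -286.1]
scene red 0.6 [122.6 305.2] 770 [ 387.8 -261.8]
scene yellow 0.62 [458.5 211.4] 419 [611.4 285.2]
scene blue 0.81 [337.8 188.3] 429 [416.5 172.8]
scene blue 0.74 [362.6 169. ] 367 [406.7 249.6]
scene white 0.66 [179.6 354.8] 775 [ 534.8 -249.9]
scene oil_bottle 0.92 [416.2 189.4] 520 [519.6 277.1]
scene oil_bottle 0.47 [298.2 294. ] 631 [560.9 -52.1]
scene eyepiece 0.62 [122.6 305.1] 802 [ 396.1 -263.5]
scene 1 [(0.75, array([370. , 279.6,  32.3,  25.2]), array([610. ,  58.3]))]
scene 2 []
scene 3 [(0.69, array([297.2, 294.1,  27. ,  29.2]), array([552.2, -47.3]))]
scene 4 [(0.83, array([261.6, 302. ,  30.2,  26. ]), array([526.1, -98.3]))]
```

View pics/b.png

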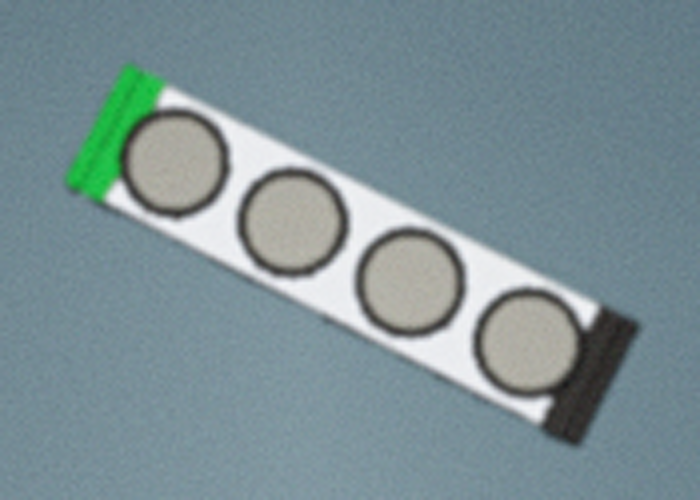

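The crop shows four clear grey floors, centred at about (288.7,190.5), (318,205.5), (347.5,220.5) and (377,235.5) in full-image pixels. I'll fit the row with both cameras using segmented discs.

Run:
```python
from h import *
g=np.array([[609,53],[580,3],[552,-48],[526,-100.]])
C={};U={}
for cam in("top","scene"):
    c=get_calibration(cam); im=get_image(cam); U[cam]=[];C[cam]=c
    for k in range(4):
        guess=proj(c,[*g[k],14])[0]; x,y=guess.round().astype(int)
        hsv=cv2.cvtColor(im,cv2.COLOR_RGB2HSV)[y-20:y+21,x-20:x+21]
        sub=im[y-20:y+21,x-20:x+21].astype(int)
        ref=np.median(sub[16:25,16:25].reshape(-1,3),0)
        m=(np.abs(sub-ref).max(2)<32).astype(np.uint8)
        m=cv2.morphologyEx(m,cv2.MORPH_OPEN,np.ones((3,3),np.uint8))
        n,l,s,ce=cv2.connectedComponentsWithStats(m,connectivity=4)
        L=l[20,20]; uv=ce[L]+[x-20,y-20]; U[cam].append(uv); print(cam,k+1,ref,s[L],uv.round(1),ray(c,uv,14.).round(1))
def f(p,cams,res=True):
    r=[]
    for k in range(4):
        q=[p[0]+58*(k-1.5)*np.cos(p[2]),p[1]+58*(k-1.5)*np.sin(p[2]),14]
        for cam in cams: r+=list(proj(C[cam],q)[0]-U[cam][k])
    return np.array(r)
for cams in(["top"],["scene"],["top","scene"]):
    s=least_squares(f,[567,-23,np.radians(-117)],args=(cams,)); p=s.x
    print(cams,p[:2].round(1),np.degrees(p[2]).round(2),"res",np.abs(s.fun).max().round(2))
    print([(round(p[0]+58*(k-1.5)*np.cos(p[2]),1),round(p[1]+58*(k-1.5)*np.sin(p[2]),1)) for k in range(4)])
```

```text
top 1 [172. 170. 161.] [  8   9  22  22 380] [288.3 190.2] [610.2  55.2]
top 2 [176. 174. 165.] [  9   8  22  22 381] [317.6 205.2] [583.    4.1]
top 3 [177. 175. 166.] [  9   8  22  22 381] [347.2 220.2] [555.8 -47.3]
top 4 [174. 173. 164.] [  8   8  22  22 389] [376.7 235.4] [528.5 -98.2]
scene 1 [110. 112. 109.] [  9  10  25  17 351] [368. 279.] [606.9  57. ]
scene 2 [111. 112. 110.] [  9  11  25  18 366] [333.3 286.3] [579.6   5.4]
scene 3 [112. 113. 111.] [  9  11  25  19 375] [298.  293.7] [552.5 -45.7]
scene 4 [112. 113. 111.] [  9   9  25  19 392] [261.9 301.2] [525.1 -96.9]
['top'] [569.4 -21.6] -118.03 res 0.1
[(np.float64(610.3), np.float64(55.2)), (np.float64(583.0), np.float64(4.0)), (np.float64(555.7), np.float64(-47.2)), (np.float64(528.5), np.float64(-98.4))]
['scene'] [566.  -20.1] -117.99 res 0.12
[(np.float64(606.8), np.float64(56.8)), (np.float64(579.6), np.float64(5.5)), (np.float64(552.4), np.float64(-45.7)), (np.float64(525.2), np.float64(-96.9))]
['top', 'scene'] [567.9 -21.1] -118.02 res 1.03
[(np.float64(608.8), np.float64(55.7)), (np.float64(581.5), np.float64(4.5)), (np.float64(554.3), np.float64(-46.7)), (np.float64(527.0), np.float64(-97.9))]
```

Both cameras agree to about 3 mm. I'll use their mean and refine with the wrist camera from a hover over each part. First the red one, plus a wrist check of the rack along the way.

```bash
cat >> h.py <<'E'
OBJ=dict(red=(617.6,-287.),yellow=(613.4,284.4),blue=(408.,249.2),white=(535.7,-250.2))
YAW=dict(red=66,yellow=90,blue=0,white=66)
REL=dict(red=4,yellow=6,blue=10,white=14)
def ypick(x,y,yaw):
    j1=np.degrees(np.arctan2(y,x)); c=[yaw+180*k for k in(-2,-1,0,1,2)]
    return min(c,key=lambda a:abs(j1-a))
def wlook(n,xy,save=None):
    wait(0.3); o=get_obs(); im=get_image("wrist"); c=wristcal(o)
    if save: cv2.imwrite(save,im[:,:,::-1])
    best=None
    for r in regions_of(f"obj_{n}_center","wrist"):
        ys,xs=np.nonzero(r["region"]); uv=np.array([xs.mean(),ys.mean()])
        p=locate(c,model(prof(n),2),uv,np.array(xy)); d=np.hypot(*(p-xy))
        print("  wrist",n,round(r["score"],2),uv.round(1),len(xs),p.round(1),"exp px",cent(c,model(prof(n),2),xy).round(1))
        if d<20 and (best is None or d<best[0]): best=(d,p)
    return None if best is None else best[1]
E
python3 - <<'E'
from h import *
# rack look on the way
yaw=ypick(568,-21,-28); print("yaw",yaw)
p=[568,-21,200]
goto(p,[180,0,yaw]); wait(.4); o=get_obs(); print(o["t"],o["tcp_pos"],o["ee_rot"])
im=get_image("wrist"); cv2.imwrite("pics/c_rack.png",im[:,:,::-1])
c=wristcal(o); print(proj(c,[[608.5,56,14],[581.3,4.7,14],[554.1,-46.4,14],[526.9,-97.6,14]]).round(1))
n="red";y=ypick(*OBJ[n],YAW[n]); goto([*OBJ[n],130],[180,0,y]); o=get_obs(); print(o["t"],o["tcp_pos"],o["ee_rot"])
print(wlook(n,OBJ[n],"pics/c_red.png"))
E
```

```text
yaw -28
4.4167 [568.00423094 -20.80280224 200.00340202] [-1.79999573e+02  6.32502837e-04 -2.79797768e+01]
[[320.5 102.9]
 [320.6 180.7]
 [320.5 251.3]
 [320.5 316. ]]
5.55 [ 617.68840029 -286.37127722  130.07316872] [ 1.79984884e+02  3.42526947e-02 -1.13930353e+02]
  wrist red 0.74 [322.4 239.1] 2195 [ 619.8 -286.6] exp px [324.3 241.9]
[ 619.76998166 -286.62419517]
```

View pics/c_rack.png

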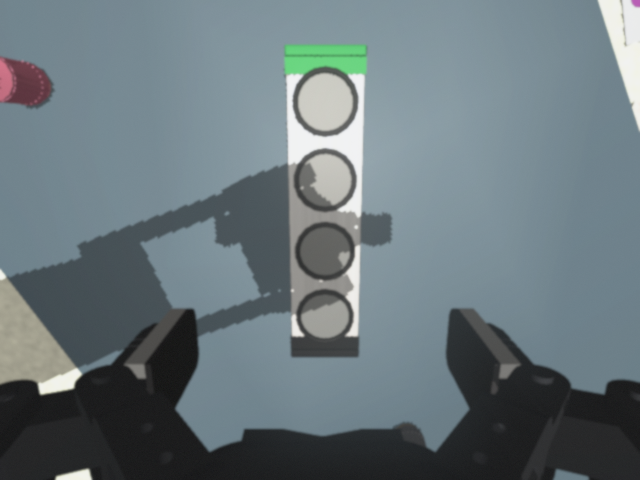

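View pics/c_red.png

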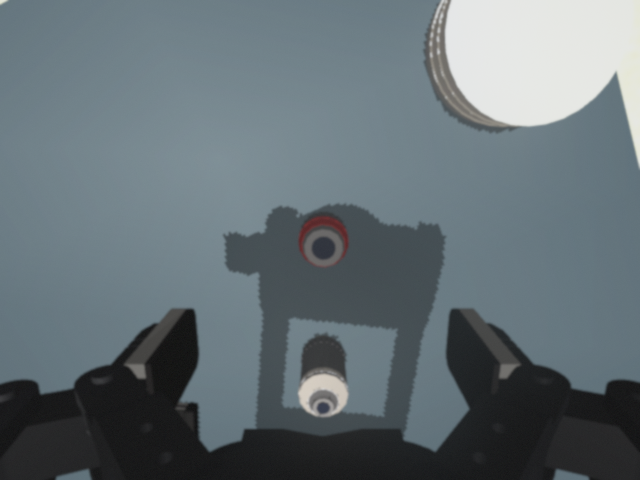

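The rack floors show at about column 325 where I predicted 320.5. That puts the rack roughly 3–4 mm further along tool x, which matches the top camera better, so I'll use centre (569.8,-22). Red appears at (323,240) with the white one below it at (323,390), which agrees with the top estimate to within 2 mm. Gripping red now.

```bash
cat >> h.py <<'E'
RC=np.array([569.8,-22.0]); RA=np.radians(-118)
SEAT={n:RC+58*(k-1.5)*np.array([np.cos(RA),np.sin(RA)]) for k,n in enumerate(("red","yellow","blue","white"))}
def st(m):
    o=get_obs(); print(m,"t",round(o["t"],1),"tcp",o["tcp_pos"].round(1),"F",o["wrist_force"].round(1),"w",round(o["grip_width"],1)); return o
def pick(n,xy):
    y=ypick(*xy,YAW[n]); a=[180,0,y]; z=2+REL[n]
    grip(70); move_l([*xy,z+70],a,200); move_l([*xy,z],a,100); st("down")
    grip(38); grip(22,35); wait(.2); st("gripped")
    move_l([*xy,z+12],a,50); o=st("lift")
    move_l([*xy,150],a,200)
E
python3 - <<'E'
from h import *
pick("red",(619,-286.8))
im=get_image("wrist");cv2.imwrite("pics/d_red.png",im[:,:,::-1]); st("up")
E
```

```text
down t 7.5 tcp [ 619.4 -287.     6.2] F [0.1 0.2 1. ] w 69.7
gripped t 8.4 tcp [ 619.3 -287.     6.5] F [-0.2 -0.1  1.9] w 29.1
lift t 8.8 tcp [ 619.2 -286.9   18.4] F [-0.3  0.4 -0.4] w 28.9
up t 9.6 tcp [ 617.5 -285.9  147.4] F [ 0.9  0.3 -2. ] w 28.9
```

View pics/d_red.png

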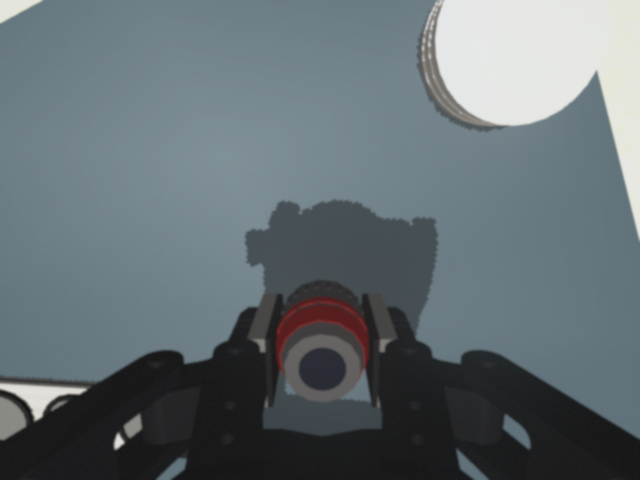

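Red is held upright, with its lens at (322,369) between the pads. I'll check how well it's centred in the grasp, then place it.

```bash
cat >> h.py <<'E'
def tool_px(p):
    c=get_calibration("wrist"); q=np.linalg.inv(c["mount"])@np.array([*p,1]); return np.array([c["fx"]*q[0]/q[2]+c["cx"],c["fy"]*q[1]/q[2]+c["cy"]])
def place(n,off=(0,0),drop=0.8):
    s=SEAT[n]; y=ypick(*s,-28); a=[180,0,y]
    R=Ro.from_euler('xyz',a,degrees=True).as_matrix(); xy=s-(R@[off[0],off[1],0])[:2]
    z=14+REL[n]+drop
    wait(.2); f0=get_obs()["wrist_force"][2]
    move_l([*xy,150],a,250); move_l([*xy,z+15],a,120); wait(.2)
    o=st("hover"); e=np.array([*xy,z+15])-o["tcp_pos"]; print("err",e.round(2)); f0=o["wrist_force"][2]
    zz=z+4
    while zz>z-3.5:
        move_l([*(xy+e[:2]),zz+e[2]],a,20); wait(.1); f=get_obs()["wrist_force"][2]-f0
        if f>1.2: print("contact",zz,round(f,2)); break
        zz-=0.5
    o=st("set"); return xy+e[:2]
def release(n,xy):
    a=[180,0,ypick(*SEAT[n],-28)]
    p=get_obs()["tcp_pos"]
    grip(34); wait(.2); st("rel1"); grip(50); wait(.2)
    move_l([*xy,110+H[n]],a,150); st("away")
E
python3 - <<'E'
from h import *
for y in(-3,0,3): print(tool_px((0,y,-36)).round(1))
xy=place("red")
im=get_image("wrist");cv2.imwrite("pics/e_red.png",im[:,:,::-1])
im=get_image("scene");cv2.imwrite("pics/e_sc.png",cv2.resize(im[180:340,220:420,::-1],None,fx=4,fy=4)[:600])
print(xy)
E
```

```text
[323.5 362.3]
[323.5 371.5]
[323.5 380.5]
hover t 12.8 tcp [611.5  54.8  34.9] F [-0.7 -0.3 -1. ] w 28.4
err [-0.82 -0.01 -1.07]
contact 19.3 1.56
set t 16.1 tcp [609.9  54.8  18.4] F [ 0.4 -0.9  0.5] w 28.9
[609.82310049  54.80144096]
```

View pics/e_red.png

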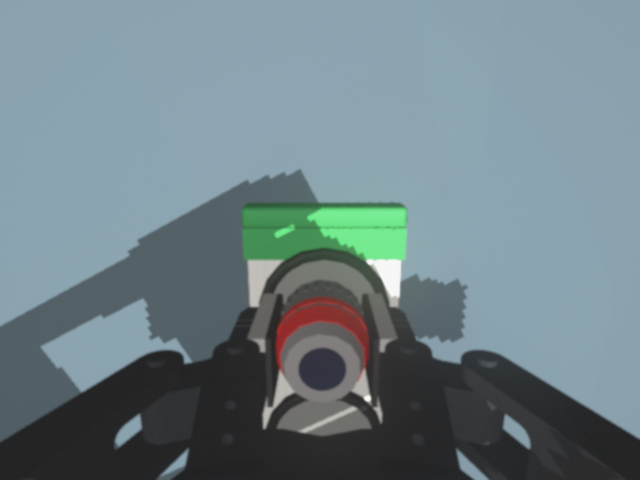

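View pics/e_sc.png

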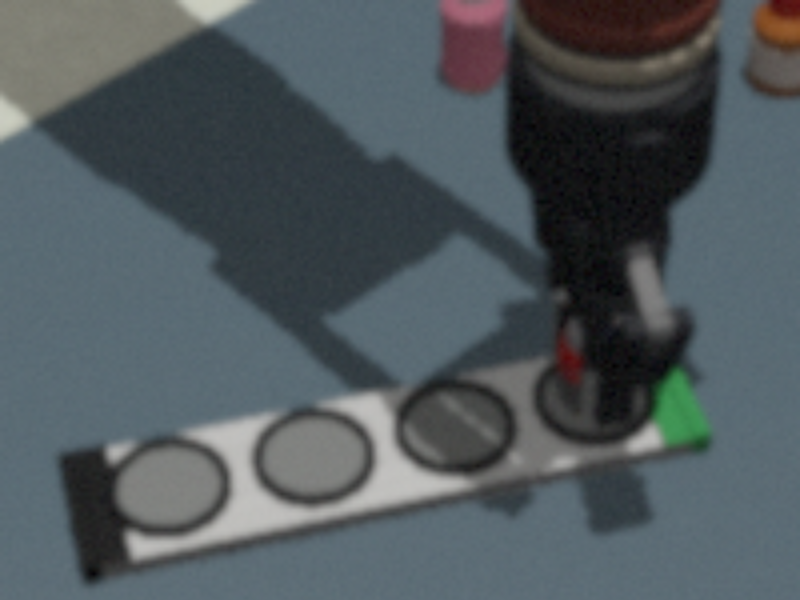

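Contact came at the expected height (TCP 18.4, expected 18.5). Red is inside the cup and laterally centred: ring columns 262–388, objective at 322. Releasing, then on to yellow.

Run:
```python
from h import *
xy=np.array([609.82,54.80]); release("red",xy)
wait(.2);o=get_obs(); im=get_image("wrist");cv2.imwrite("pics/f_red.png",im[:,:,::-1]); c=wristcal(o)
P=proj(c,model([(15,28),(11.2,40)],14)+[*SEAT["red"],0]); print("exp lens",P[48:].mean(0).round(1),"exp lip top",proj(c,model([(25,17)],0)+[*SEAT["red"],0]).mean(0).round(1))
n="yellow";goto([*OBJ[n],140],[180,0,ypick(*OBJ[n],YAW[n])]); st("")
print(wlook(n,OBJ[n],"pics/f_yel.png"))
```

```text
rel1 t 16.6 tcp [609.8  54.8  18.2] F [ 0.5  0.3 -0.9] w 33.9
away t 18.1 tcp [608.8  54.8 148.6] F [-0.   0.   0.4] w 50.0
exp lens [323.4 246.1] exp lip top [323.4 231. ]
 t 19.9 tcp [613.5 284.  139.9] F [ 0.3 -0.8  0.3] w 50.0
  wrist yellow 0.74 [320.1 242.3] 2249 [617. 283.] exp px [322.4 237. ]
[616.97966297 282.95070779]
```

View pics/f_red.png

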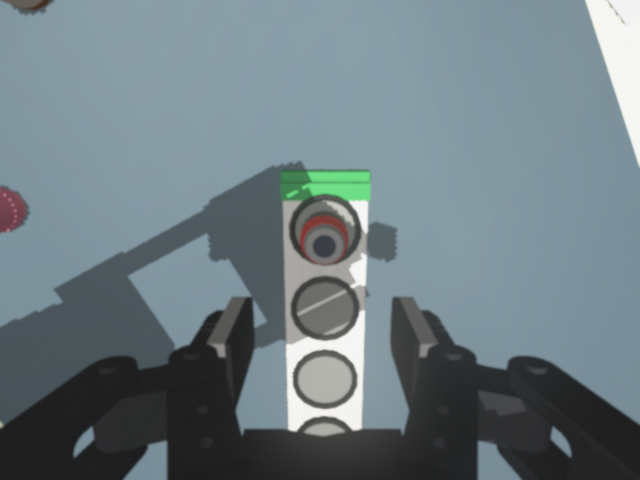

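View pics/f_yel.png

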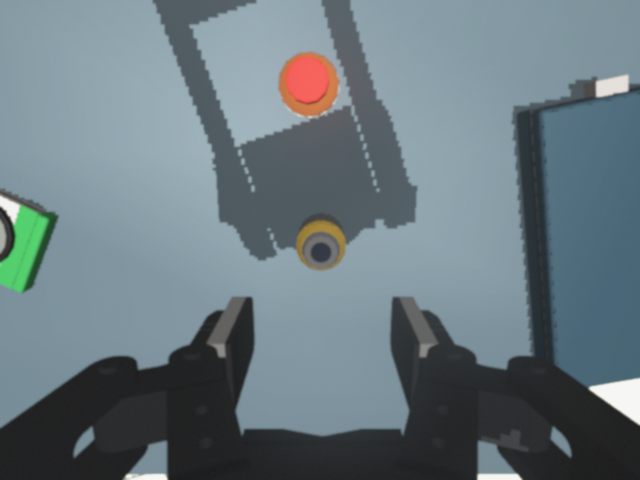

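Red stands centred: lip ring centre (325.5,231), lens (324,245), about as predicted. Yellow is at (321,243), the bottle (308,83) is well clear, and the dark box edge is at column 515, also clear. Picking yellow and setting it down.

Run:
```python
from h import *
pick("yellow",(616,283.3)); 
im=get_image("wrist");cv2.imwrite("pics/g_w.png",im[:,:,::-1])
for y in(-3,0,3): print(tool_px((0,y,-(48-REL["yellow"]))).round(1))
```

```text
down t 21.9 tcp [616.5 283.4   8.2] F [-0.1  0.4 -0.1] w 70.2
gripped t 22.8 tcp [616.4 283.4   8.5] F [-0.6 -0.2  3. ] w 29.0
lift t 23.2 tcp [616.2 283.4  20.4] F [ 1.1 -0.4 -0.5] w 29.2
[321.4 367.6]
[321.4 377.2]
[321.4 386.7]
```

View pics/g_w.png

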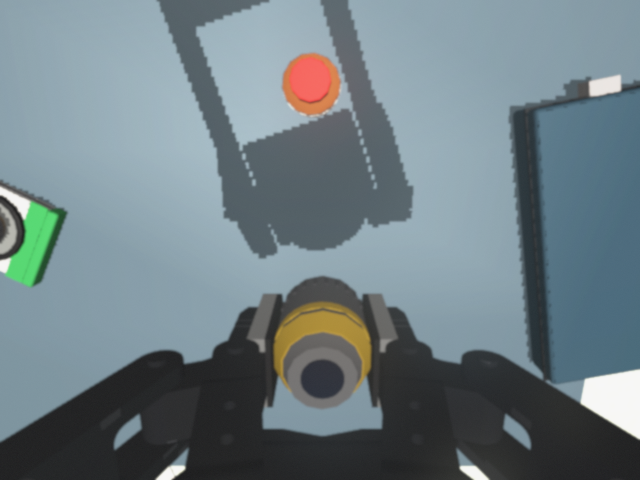

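Yellow is held with its lens at (322,379), centred as predicted. Placing it and then going to blue.

Run:
```python
from h import *
xy=place("yellow"); release("yellow",xy)
wait(.2);im=get_image("wrist");cv2.imwrite("pics/h_y.png",im[:,:,::-1]); c=wristcal(get_obs())
n="yellow";print("exp lens",proj(c,[*SEAT[n],14+H[n]]).round(1),"lip",proj(c,[*SEAT[n],17]).round(1))
n="blue";goto([*OBJ[n],150],[180,0,ypick(*OBJ[n],YAW[n])]); st("")
print(wlook(n,OBJ[n],"pics/h_b.png"))
```

```text
hover t 27.7 tcp [584.2   3.5  36.9] F [ 0.4 -0.  -1.6] w 28.7
err [-0.82  0.07 -1.05]
contact 22.3 1.87
set t 30.3 tcp [582.6   3.7  21.2] F [-0.1  0.2  0.3] w 29.2
rel1 t 30.8 tcp [582.7   3.7  21.4] F [ 0.3  0.4 -0.5] w 34.2
away t 32.3 tcp [581.6   3.8 156.7] F [-0.1  1.1 -0.4] w 50.3
exp lens [[323.  246.5]] lip [[323. 229.]]
 t 33.7 tcp [409.  248.9 150.4] F [0.  0.5 0.6] w 49.8
  wrist blue 0.89 [338.1 344. ] 2413 [421.  170.8] exp px [319.2 236.4]
  wrist blue 0.56 [323.7 237.3] 2355 [410.9 248.6] exp px [319.2 236.4]
[410.89687967 248.58168321]
```

View pics/h_y.png

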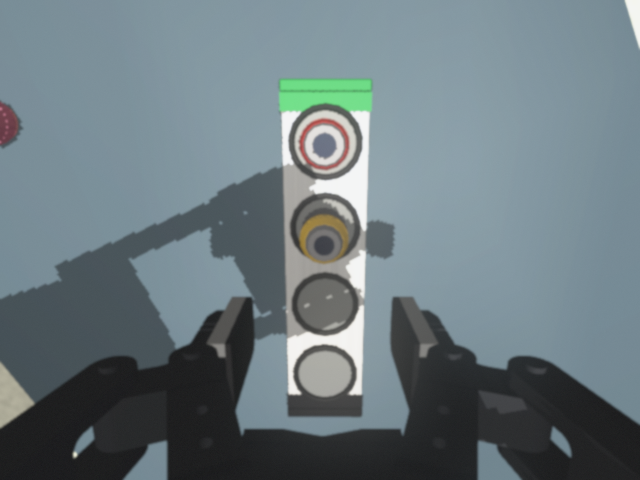

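View pics/h_b.png

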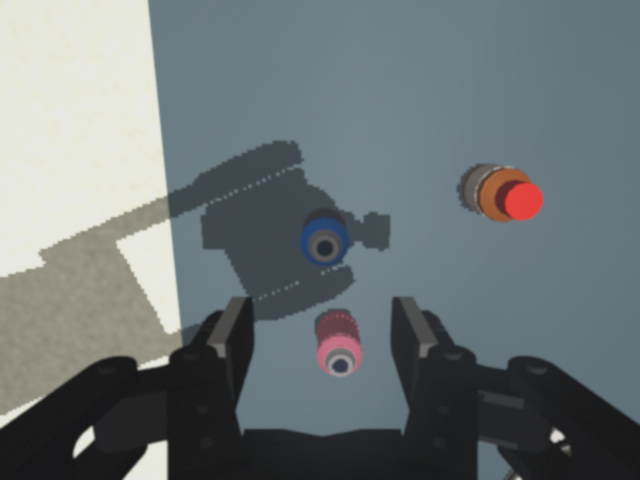

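Yellow stands centred in seat 2: lens (323,244), ring (325.5,228). The blue-banded part is at (324,240), the pink look-alike at (339,345), and the bottle at (510,195). I'm picking the blue one with the jaws along x.

Run:
```python
from h import *
pick("blue",(410.3,248.7)); 
im=get_image("wrist");cv2.imwrite("pics/i_w.png",im[:,:,::-1])
for y in(-3,0,3): print(tool_px((0,y,-(56-REL["blue"]))).round(1))
```

```text
down t 35.8 tcp [411.  249.   12.7] F [-0.8 -0.3  1.1] w 70.2
gripped t 36.6 tcp [410.4 248.8  12.3] F [-1.2  0.4  5. ] w 29.4
lift t 37.0 tcp [410.6 248.8  24.3] F [ 0.1  0.6 -1.8] w 29.1
[317.6 379.7]
[317.6 389.6]
[317.6 399.3]
```

View pics/i_w.png

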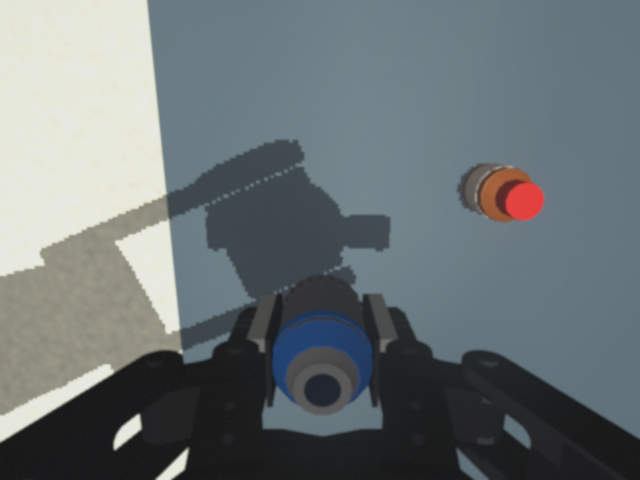

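Blue is held with its lens at (322,389), centred. Carried at 150 mm, its foot stays clear of the parts already placed. I'll place it and then look at white.

Run:
```python
from h import *
xy=place("blue"); release("blue",xy)
wait(.2);im=get_image("wrist");cv2.imwrite("pics/j_b.png",im[:,:,::-1]); c=wristcal(get_obs())
n="blue";print("exp lens",proj(c,[*SEAT[n],14+H[n]]).round(1),"lip",proj(c,[*SEAT[n],17]).round(1))
n="white";goto([*OBJ[n],160],[180,0,ypick(*OBJ[n],YAW[n])]); st("")
print(wlook(n,OBJ[n],"pics/j_w.png"))
```

```text
hover t 40.8 tcp [557.  -47.8  40.8] F [-0.2 -0.6 -1.4] w 29.3
err [-0.84  0.19 -1.03]
contact 28.8 1.47
set t 41.7 tcp [555.5 -47.4  27.9] F [-0.6  0.9  0. ] w 28.9
rel1 t 42.1 tcp [555.5 -47.4  28. ] F [ 1.  -0.   0.3] w 33.7
away t 43.7 tcp [554.4 -47.2 164.7] F [-0.  0.  1.] w 50.2
exp lens [[323.2 246.8]] lip [[323.1 226.7]]
 t 45.0 tcp [ 535.7 -249.7  159.8] F [ 0.3  0.4 -1.3] w 50.0
  wrist white 0.82 [322.6 232.6] 2273 [ 538.5 -250.6] exp px [323.8 236.6]
  wrist white 0.27 [  8.7 303.6] 715 [579.4 -30.3] exp px [323.8 236.6]
[ 538.52325227 -250.6047351 ]
```

View pics/j_b.png

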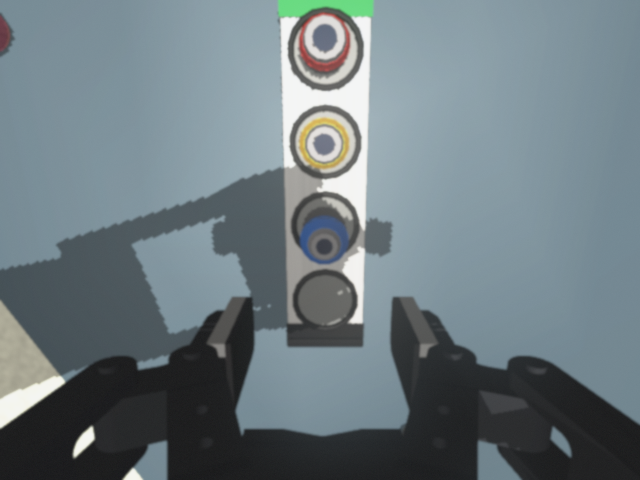

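View pics/j_w.png

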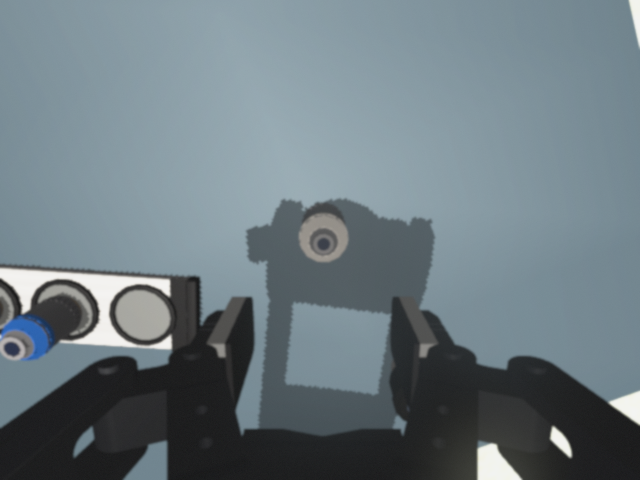

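Blue stands centred in seat 3 (lens (324,245), predicted (323,247)). Its contact reading triggered about 3 mm early on force noise, so it went the last bit on its own. For white I'll average the force and make sure it actually reaches the floor. White is at (323,237).

```bash
cat >> h.py <<'E'
def fz(k=8):
    v=[]
    for _ in range(k): v.append(get_obs()["wrist_force"][2]); wait(.02)
    return np.mean(v)
def place2(n,rel):
    s=SEAT[n]; a=[180,0,ypick(*s,-28)]; z=14+rel
    move_l([*s,170],a,250); move_l([*s,z+12],a,120); wait(.3)
    o=st("hover"); e=np.array([*s,z+12])-o["tcp_pos"]; xy=s+e[:2]; f0=fz(15)
    zz=z+2
    while zz>z-2.5:
        move_l([*xy,zz+e[2]],a,20); wait(.1); f=fz()-f0; print(round(zz-z,1),round(f,2))
        if f>1.5: break
        zz-=.5
    st("set"); return xy
E
python3 - <<'E'
from h import *
pick("white",(537.8,-250.5)); 
im=get_image("wrist");cv2.imwrite("pics/k_w.png",im[:,:,::-1])
for y in(-3,0,3): print(tool_px((0,y,-(64-REL["white"]))).round(1))
E
```

```text
down t 47.1 tcp [ 538.4 -250.9   16.5] F [ 0.1 -0.3  0. ] w 69.9
gripped t 47.9 tcp [ 538.  -250.7   16.3] F [-0.7 -1.   3.2] w 29.3
lift t 48.3 tcp [ 537.9 -250.5   28.2] F [ 0.5 -0.  -1.8] w 28.8
[323.7 391.7]
[323.7 401.8]
[323.7 411.7]
```

View pics/k_w.png

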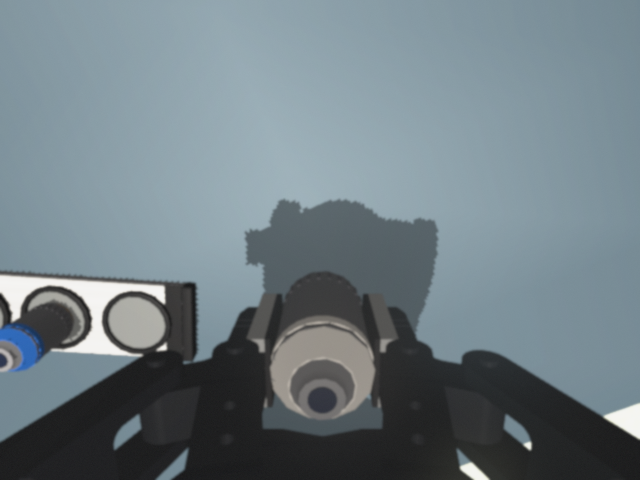

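White is held with its lens at (321,400), centred. Placing it.

Run:
```python
from h import *
xy=place2("white",14.3); release("white",xy)
a=[180,0,ypick(*SEAT["white"],-28)]
wait(.2);im=get_image("wrist");cv2.imwrite("pics/l_w.png",im[:,:,::-1]); c=wristcal(get_obs())
n="white";print("exp lens",proj(c,[*SEAT[n],14+H[n]]).round(1),"lip",proj(c,[*SEAT[n],17]).round(1))
goto([400,-60,300],[180,0,-28]); wait(.3)
P={n:prof(n) for n in H}; P["oil_bottle"]=[(17,0),(17,40),(9,58)]; P["eyepiece"]=[(16,0),(19,15),(19,50)]
for cam in("top","scene"):
    im=get_image(cam); c=get_calibration(cam); cv2.imwrite(f"pics/m_{cam}.png",im[:,:,::-1])
    for n in P:
        name=("obj_"+n if n in H else n)+"_center"
        for r in regions_of(name,cam)[:1]:
            ys,xs=np.nonzero(r["region"]); uv=np.array([xs.mean(),ys.mean()])
            xy=locate(c,model(P[n],14 if n in H else 2),uv,ray(c,uv,35)); print(cam,n,round(r["score"],2),uv.round(1),xy.round(1),SEAT.get(n))
st("")
```

```text
hover t 52.3 tcp [529.4 -98.9  40.8] F [-0.2  0.1 -2.6] w 29.2
2.0 0.33
1.5 0.24
1.0 0.28
0.5 1.5
0.0 7.68
set t 55.4 tcp [528.7 -98.8  28.3] F [-2.   0.1  6.1] w 29.2
rel1 t 55.8 tcp [528.5 -98.7  27.5] F [-0.9 -0.4  0. ] w 34.0
away t 57.4 tcp [527.6 -98.4 172.8] F [-0.4  0.5  0.2] w 50.1
exp lens [[322.3 247.1]] lip [[322.5 224.5]]
top red 0.57 [287.6 189. ] [609.2  54.9] [610.64402596  54.81644058]
top yellow 0.63 [317.2 204.1] [581.5   4.2] [583.41467532   3.60548019]
top blue 0.81 [347.7 219. ] [554.6 -47.1] [556.18532468 -47.60548019]
top white 0.58 [378.9 234.4] [527.5 -98.6] [528.95597404 -98.81644058]
top oil_bottle 0.64 [159.7 242.3] [521.  276.7] None
top eyepiece 0.78 [479.4 310.2] [ 398.7 -265.3] None
scene red 0.69 [333.3 290.2] [597.6 -11.8] [610.64402596  54.81644058]
scene yellow 0.95 [333.3 276.8] [579.6   5.4] [583.41467532   3.60548019]
scene blue 0.71 [337.5 188.4] [427.3 161.6] [556.18532468 -47.60548019]
scene white 0.6 [259.9 289.1] [525.3 -97.5] [528.95597404 -98.81644058]
scene oil_bottle 0.56 [416.3 188.8] [518.5 278.6] None
scene eyepiece 0.89 [123.1 305. ] [ 396.6 -262.9] None
 t 59.5 tcp [400.  -60.  300.1] F [-0.4  0.7  0.2] w 50.3
```

View pics/l_w.png

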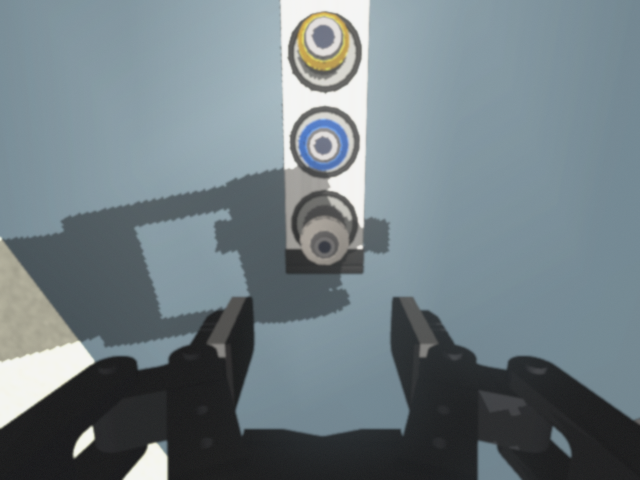

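View pics/m_scene.png

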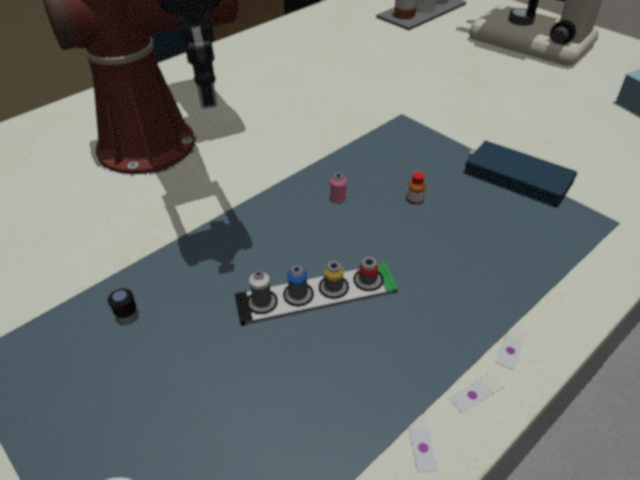

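View pics/m_top.png

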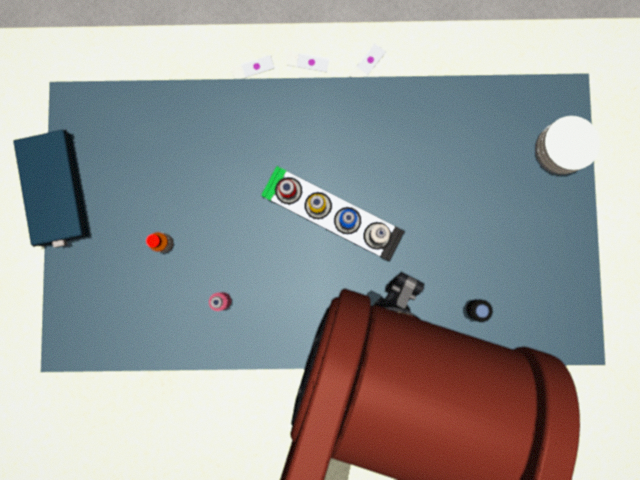

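The final pictures show red, yellow, blue and white standing upright in seats 1–4 from the green cap. In the top camera each is within about 2 mm of its seat centre. The bottle (160,242) and eyepiece (479,310) haven't moved, and the arm is clear.

Run:
```python
from station import *
print(sign_off())
```

```text
the job is handed in; nothing more can be done
None
```

I put all four objectives in the rack, lens up, in order from the green cap to the black cap: red, yellow, blue, white. I handed the job in at about 60 s; `sign_off()` gives no verdict.

- **Placement:** in the last top-camera check each objective measured within about 2 mm of its seat centre. All four looked upright, and the gripper was open and about 300 mm up.
- **Bystanders:** the bottle and eyepiece were within about 2 mm of where they started, and I did not touch the pink look-alike.
- **Blue went down about 3 mm on its own:** force noise made the contact check trigger early, so I released it just above the cup floor. It stood centred afterwards, well under the drop limit.
- **White pressed at about 8 N:** that was on its last step down, and then I released it.
- **Checks that disagreed:** the scene camera read about 3 mm off the top and wrist cameras, so I trusted those two. In the final scene picture the network also misidentified red and blue (it marked the pink one as blue). The picture itself and the top camera show both in the right seats.

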